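Set a straightedge against the two pots that mark a row

ROBOT

A 6-joint arm with a two-finger parallel gripper is mounted at the origin on the work surface. World frame = base frame: x ahead of the robot, y to its left, z up, the work surface at z = 0. Lengths are in m, angles in rad, forces in N, time in s.
With the tool pointing down it reaches from about 0.35 to 0.875 m from the base axis. Payload 4.2 kg.
Tool frame: the origin (TCP) lies between the finger pads; the fingertips stand 11 mm ahead of it and the grasp point (between the pads) lies 8 mm behind it; y points along the fingers, x is the direction in which the jaws open and shut, and the axes are right-handed (so a half turn about y gives the same grasp; the last joint's range is limited). The gripper opens to 85 mm and grips with 20 to 120 N. Pads are 22 mm wide; open, the fingers measure 114 mm over their backs; the gripper's body (76 mm by 85 mm) begins 54 mm behind the grasp point. The pads swing forward as they close: fully open they stand 13 mm farther back than shut.
Start: joints at [-1.068, 0.385, 0.008, 0, -1.194, -0.259], TCP at [0.151, -0.606, 0.242] pointing down, gripper open.
Joint ranges: [-3.14, 3.14], [-1.21, 2.06], [-1.07, 1.41], [-3.16, 2.05], [-2.99, -0.16], [-3.1, 3.1]. Speed limits (rad/s): [2.79, 2.79, 3.14, 3.14, 3.14, 3.14].

INTERFACE

Orientations are given as [roll, pitch, yaw] about the fixed x, y, z axes, in that order (R = Rz(yaw) Ry(pitch) Rx(roll)).
In Python, from workcell import monitor, cams, arm gives the robot as it stands. The module is installed in compiled form; this text tells all that it offers.
- The arm moves only by the tool step_arm, never from a script. Its argument "plan" is a list of rows, each a list of 3 entries, a list of its own where there are three numbers: the shift along the tool's x, y, z in mm, then the turn, a rotation vector about the tool's x, y, z in degrees, then the closure, from 0 (fully open) to 1 (shut). A call has 1 to 8 rows; each row shifts and turns the pose as measured when the row begins, along the tool's axes as they then stand; what a row does not reach is not made up. A row lasts 1/10 s, in which the tool goes at most 50 mm and 8.59 degrees, less where a joint would pass 70% of its speed; a pose out of reach is approached as far as the arm can. A call with a gripper value outside its range is refused whole. The fingers move at their own pace and stop on an object; "newtons" is the grip in N (left out, the last holds). Time passes only in rows, so rows that do not move let the fingers close. It gives the time, the measured TCP pose, the force and the opening at its end, in the units of the state.
- monitor.observe(): the state, without advancing time (a new reading comes with each control period).
- cams.camera(name): name is "side" or "top"; returns the picture (400x640x3 uint8, red, green, blue); there is no depth.
- cams.calibration(name): a dict with "fx", "fy", "cx", "cy" (pixels), "rvec" (rotation vector, rad) and "tvec" (3), from world to camera coordinates, as OpenCV has them. Camera axes: x right, y down, z forward; pixel columns grow to the right and rows downward; lengths in m; the calibration is good to about 2 mm. A picture is of the moment at which its call begins. calibration takes no time and is no camera call.
- arm.job_done(): hands the job in, once; it reports no verdict.
Trained networks look in the newest picture that a camera, given by its name, has taken for a name from the list of things; names that differ only in an ending like _2 or _b are one class to them, and where a whole thing is asked for, a point or a joint stands for the part that bears it (a point fixed in the world has none). Each returns a list of dicts, best first, with "confidence" (0 to 1); they miss things now and then, are a little off and sometimes report something else, mostly with a low value. They report only what shows in the picture. A call takes as long as a camera call. They do not tell look-alikes from the thing itself.
- cams.regions_of(camera, query): "pixels" (400x640 bool, what is visible of it) and "pixel" ([column, row] in pixels, amid what is visible of it).
- cams.spot_point(camera, query): "pixel" ([column, row] in pixels: a listed point, or the origin of a listed thing).
The state is a dict: "time": time; "q": joint angles; "dq": joint speeds; "tau": joint torques, N m; "eef_pos": TCP position; "eef_rot": TCP orientation; "contact_force": force on the tool from outside, world axes, zero at the start; "moment": the same for the moment, N m; "grip_width": finger opening in m.
Only numpy, scipy, OpenCV 4.12 (cv2) and the standard library are available. Lean on these libraries where they do the work, as an engineer would, in place of code of your own. Each camera call takes 0.05 s, during which the arm holds its last target.

TASK

The two squat pots on the wooden ware board mark a new drying row. Take the wooden straightedge that lies beside the board, lay it flat on the ware board on the robot's side of the pots and well clear of both, then slide it gently over the board until one long side presses lightly against both pots at once, and leave it lying there touching both. The soft pots must not be shifted or tipped, and the brick, jar and cup are to be left where they are.

Things in the scene. Friction and masses are not known exactly. Their poses are not given: they have to be found in the camera images.
- straightedge_mid (a point): Loose wooden straightedge, 0.2 kg: bar 200 long (x) x 50 wide (y) x 24 high, on its middle a handle block 70 (x) x 24 (y) x 26 high; 50 mm high in all. Point at its centre, 25 mm above its underside, z up; its two long sides, 25 mm either way, are alike. Starts flat on the table, left or right of the ware board; slides at about 1 to 3 N.
- pot_a_mid (a point): Left-hand squat dark clay pot on the board: round, 90 mm in diameter with an upright wall from 6 to 40 mm above its underside, then a 52 mm neck and 62 mm rim; 78 mm high. Point on its axis, 25 mm above its underside, z up. Loose, 0.9 kg; slides if pushed with more than about 4 N. The pots stand 136 to 175 mm apart (centres), their line askew to the board.
- pot_b_mid (a point): The same kind of pot, the right-hand one of the two on the ware board; the point lies on its axis, 25 mm above its underside.
- ware_board: Fixed flat wooden board, 300 mm (x) by 280 mm (y) and 18 mm thick, lying on the table, at a varying place and yaw. Origin at the centre of its underside; its top is 18 mm above the table; its -x side is the robot's side. The pots stand on the half away from the robot.
- half_brick_mid (a point): Bystander: loose half brick, 100 x 100 x 60 mm, on the table on the other side of the ware board from the straightedge; the point is its centre.
- jar: Bystander: lidded terracotta jar, 100 mm in diameter, 175 mm high, loose on the table; origin at the centre of its underside.
- cup: Bystander: dark clay cup, 80 mm in diameter, 80 mm high, loose on the table; origin at the centre of its underside.
Mind the look-alikes: they are no part of the job. Of the things shaped like the part that bears straightedge_mid, the wooden one is meant.

How it is judged:
By the outcome, as a careful person would: the job done as asked, in the order asked, and still so for the second after the job is handed in, with the robot touching nothing.
It also fails if it takes over 67 s, if anything falls off the work surface, if the arm or the gripper's body presses on something with over 40 N, if the wrist force passes 120 N, or if a joint passes its speed limit or range.

## Working session

There is one attempt and no reset: what is moved stays moved. The work goes in short steps, Python scripts to look and compute and a tool call to move; the robot and the scene stay as the last step left them, time stands still between calls to the robot, and variables do not carry over. Pictures are saved under pics/ and viewed, and the job is handed in when it is done.

Besides the shell and the picture viewer there is one more tool, called after "Emit:" in YAML: its name, and indented under it one key for each argument. step_arm: Moves the arm, as the interface text tells. Its arguments: {"type":"object","properties":{"plan":{"type":"array"},"newtons":{"type":"number"}},"required":["plan"]}

```bash
mkdir -p pics; cat > h.py <<'E'
import numpy as np, cv2
from workcell import monitor, cams, arm
def cal(n):
    c=cams.calibration(n);K=np.array([[c['fx'],0,c['cx']],[0,c['fy'],c['cy']],[0,0,1.]])
    R=cv2.Rodrigues(np.array(c['rvec'],float))[0];return K,R,np.array(c['tvec'],float).ravel()
def ray(n,px):
    K,R,t=cal(n);d=R.T@np.linalg.solve(K,[px[0],px[1],1.]);return -R.T@t,d
def onz(n,px,z):
    o,d=ray(n,px);return o+d*(z-o[2])/d[2]
def proj(n,P):
    K,R,t=cal(n);p=K@(R@np.asarray(P,float)+t);return p[:2]/p[2]
def save(n,f):
    im=cams.camera(n);cv2.imwrite('pics/'+f,im[:,:,::-1]);return im
E
python3 - <<'E'
from h import *
s=monitor.observe();print({k:np.round(v,3) for k,v in s.items()})
save('top','t0.png');save('side','s0.png')
for n in('top','side'):
  K,R,t=cal(n);print(n,K[0,0],-R.T@t)
  for q in('straightedge_mid','pot_a_mid','pot_b_mid','ware_board','half_brick_mid','jar','cup'):
    print(n,q,[(np.round(d['pixel'],1).tolist(),round(d['confidence'],2)) for d in cams.spot_point(n,q)])
E
```

```text
{'time': np.float64(0.0), 'q': array([-1.068e+00,  3.860e-01,  7.000e-03, -1.000e-03, -1.194e+00,
       -2.590e-01]), 'dq': array([-0.001, -0.001,  0.   , -0.   , -0.001,  0.   ]), 'tau': array([-1.0000e-03, -3.9229e+01,  1.8839e+01,  4.1860e+00, -5.0000e-03,
        0.0000e+00]), 'eef_pos': array([ 0.151, -0.606,  0.241]), 'eef_rot': array([-1.571, -0.002,  1.814]), 'contact_force': array([-0.038,  0.492,  0.055]), 'moment': array([ 0.02 , -0.052, -0.024]), 'grip_width': np.float64(0.085)}
top 495.63828460092395 [ 0.1224403  -0.07347881  1.64949493]
top straightedge_mid [([395.6, 258.4], 0.81), ([453.2, 176.8], 0.73), ([394.7, 188.1], 0.72)]
top pot_a_mid [([270.8, 141.5], 0.86)]
top pot_b_mid [([315.7, 156.8], 0.69)]
top ware_board [([292.6, 165.7], 0.94)]
top half_brick_mid [([192.6, 190.7], 0.97), ([271.7, 139.7], 0.59)]
top jar [([198.8, 126.9], 0.8)]
top cup [([388.9, 125.6], 0.97), ([270.7, 141.6], 0.53)]
side 421.0001849652719 [0.05271297 0.80316402 0.73671752]
side straightedge_mid [([363.9, 143.2], 0.95), ([420.2, 191.3], 0.93), ([350.7, 171.1], 0.89)]
side pot_a_mid [([234.5, 216.4], 0.75)]
side pot_b_mid [([277.7, 195.8], 0.81), ([234.4, 219.5], 0.57), ([274.8, 227.6], 0.36)]
side ware_board [([273.5, 229.0], 0.67)]
side half_brick_mid [([228.3, 310.9], 0.55)]
side jar [([151.2, 282.7], 0.58), ([276.0, 195.6], 0.27)]
side cup [([291.4, 162.8], 0.65)]
```

```bash
ls pics
```

```text
s0.png
t0.png
```

View images.

View pics/t0.png

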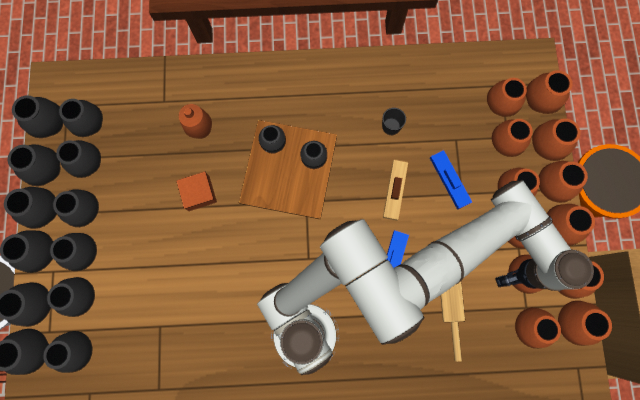

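View pics/s0.png

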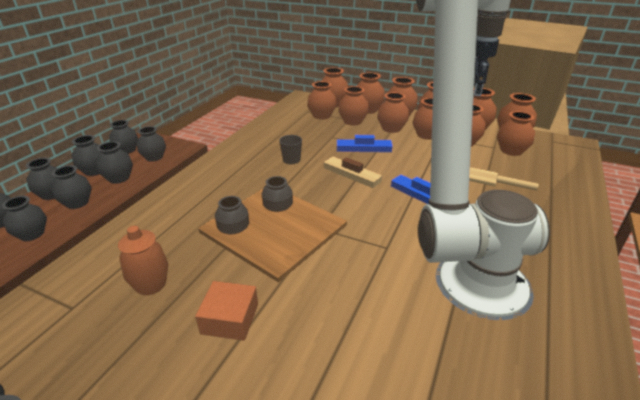

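```bash
python3 - <<'E'
import cv2
a=cv2.imread('pics/t0.png')[100:300,350:500];cv2.imwrite('pics/t0c.png',cv2.resize(a,None,fx=3,fy=3,interpolation=2))
a=cv2.imread('pics/s0.png')[110:230,300:470];cv2.imwrite('pics/s0c.png',cv2.resize(a,None,fx=4,fy=4,interpolation=2))
E
```

```text
(no output)
```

View pics/t0c.png

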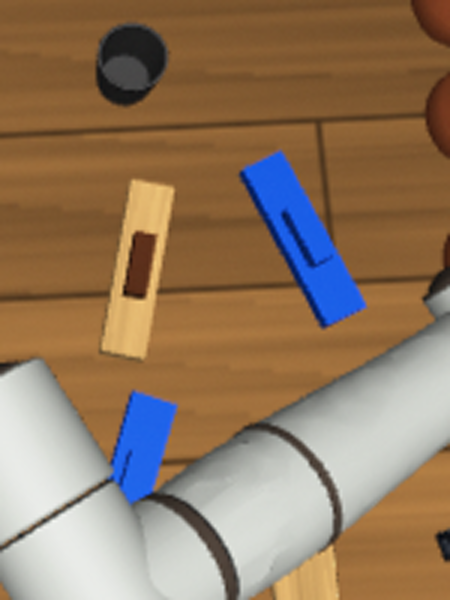

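View pics/s0c.png

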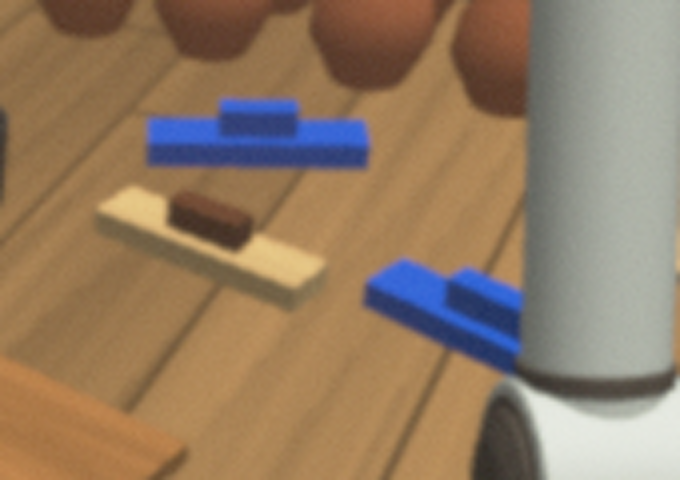

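Top-view candidates: wooden bar with a brown handle (395,188), blue bar (452,178), blue bar half hidden by the arm (397,250), and a pale paddle (455,310). I choose the wooden one at (395,188), which is (351,171) in the side view. The crop shows pale wood with a handle block in its middle, so it matches the description.

```bash
cat > fit.py <<'E'
from h import *
from scipy.optimize import minimize
S=4
def hullmask(n,sets):
    K,R,t=cal(n);m=np.zeros((400*S,640*S),np.uint8)
    for P in sets:
        p=(K@(R@P.T+t[:,None]));p=(p[:2]/p[2]).T
        h=cv2.convexHull(((p+.5)*S*16-8).astype(np.float32)).astype(np.int32)
        cv2.fillConvexPoly(m,h,1,shift=4)
    return m
def box(c,sx,sy,z0,z1,yaw):
    a=np.array([[i*sx/2,j*sy/2] for i in(-1,1) for j in(-1,1)]);r=np.array([[np.cos(yaw),-np.sin(yaw)],[np.sin(yaw),np.cos(yaw)]])
    xy=a@r.T+c[:2];return np.array([[*q,z] for q in xy for z in(z0,z1)])
def cyl(c,r,z0,z1):
    a=np.linspace(0,2*np.pi,48,endpoint=False);return np.array([[c[0]+r*np.cos(b),c[1]+r*np.sin(b),z] for b in a for z in(z0,z1)])
def edge(p,z=0): return [box(p,.2,.05,z,z+.024,p[2]),box(p,.07,.024,z+.024,z+.05,p[2])]
def pot(p,z=.018): return [cyl(p,.045,z+.006,z+.04),np.vstack([cyl(p,.026,z+.04,z+.06),cyl(p,.039,z,z+.006)]),cyl(p,.031,z+.07,z+.078),np.vstack([cyl(p,.045,z+.04,z+.04),cyl(p,.026,z+.05,z+.05)])]
def board(p,z=0): return [box(p,.3,.28,0,.018,p[2])]
def fit(model,masks,p0,step):
    big={n:cv2.resize(m.astype(np.float32),None,fx=S,fy=S,interpolation=cv2.INTER_LINEAR)>.5 for n,m in masks.items()}
    def cost(p):
        c=0
        for n,b in big.items():
            m=hullmask(n,model(p))>0;c+=1-(m&b).sum()/max(1,(m|b).sum())
        return c/len(big)
    p0=np.array(p0,float)
    for k in range(2):
        sim=np.vstack([p0]+[p0+np.eye(len(p0))[i]*step[i]/(1+2*k) for i in range(len(p0))])
        r=minimize(cost,p0,method='Nelder-Mead',options=dict(initial_simplex=sim,xatol=1e-4,fatol=1e-4,maxiter=120));p0=r.x
    return r.x,r.fun
def region(n,q,near):
    best=None
    for d in cams.regions_of(n,q):
        e=np.hypot(*(np.array(d['pixel'])-near))
        if e<18 and (best is None or e<best[0]): best=(e,d)
    return None if best is None else best[1]['pixels']
E
cat > m0.py <<'E'
from fit import *
for n in('top','side'): cams.camera(n)
px={'straightedge_mid':([395,188],[351,171]),'pot_a_mid':([271,141],[234,217]),'pot_b_mid':([315,156],[278,196]),'ware_board':([291,168],[273,232])}
for q,(a,b) in px.items():
    M={n:region(n,q,np.array(v)) for n,v in(('top',a),('side',b))}
    M={k:v for k,v in M.items() if v is not None}
    np.savez('m_%s.npz'%q,**M)
    print(q,list(M),[int(v.sum()) for v in M.values()])
    z={'s':.025,'p':.043,'w':.018}[q[0]]
    g=onz('top',a,z)
    if q[0]=='s': mod=edge;p0=[*g[:2],0.0];st=[.01,.01,.1]; pa=onz('top',[405,161],.024);pb=onz('top',[391,218],.024);p0[2]=np.arctan2(*(pa-pb)[1::-1])
    elif q[0]=='p': mod=pot;p0=g[:2];st=[.01,.01]
    else: mod=board;p0=[*g[:2],0];st=[.01,.01,.1];pa=onz('top',[260,121],.018);pb=onz('top',[337,133],.018);p0[2]=np.arctan2(*(pa-pb)[1::-1])-np.pi/2
    print('init',np.round(p0,3))
    for sub in [M]+[{k:v} for k,v in M.items()]:
        if q[0]=='w':
            pass
        p,f=fit(mod,sub,p0,st);print(list(sub),np.round(p,4),round(f,3))
E
python3 m0.py
```

```text
straightedge_mid ['top', 'side'] [896, 896]
init [ 0.462 -0.323 -0.314]
['top', 'side'] [ 0.4592 -0.3246 -0.2474] 0.075
['top'] [ 0.4586 -0.3252 -0.2494] 0.057
['side'] [ 0.4596 -0.3219 -0.2535] 0.067
pot_a_mid ['top', 'side'] [644, 1093]
init [0.642 0.086]
['top', 'side'] [0.6501 0.083 ] 0.049
['top'] [0.6505 0.0825] 0.05
['side'] [0.649  0.0845] 0.038
pot_b_mid ['top', 'side'] [606, 914]
init [ 0.582 -0.06 ]
['top', 'side'] [ 0.5868 -0.0542] 0.043
['top'] [ 0.5875 -0.0542] 0.046
['side'] [ 0.5866 -0.0538] 0.039
ware_board ['top', 'side'] [6013, 6211]
init [ 0.551  0.023 -0.213]
['top', 'side'] [ 0.552   0.0325 -0.2386] 0.194
['top'] [ 0.5517  0.0321 -0.2415] 0.179
['side'] [ 0.5525  0.0332 -0.2412] 0.209
```

```bash
cat > to.py <<'E'
import sys
from h import *
from scipy.spatial.transform import Rotation as Ro
# to.py x y z psi [n]
s=monitor.observe();x,y,z,psi=map(float,sys.argv[1:5]);n=int(sys.argv[5]) if len(sys.argv)>5 else 1
R=Ro.from_euler('xyz',s['eef_rot']);T=Ro.from_euler('xyz',[-np.pi/2,0,psi])
rv=(R.inv()*T).as_rotvec(degrees=True);d=(np.array([x,y,z])-s['eef_pos'])*1000
print('t',round(float(s['time']),2),'pos',np.round(s['eef_pos'],4),'rot',np.round(s['eef_rot'],3),'F',np.round(s['contact_force'],2),'w',round(float(s['grip_width']),4))
print('total shift',np.round(R.inv().apply(d),1),'turn',np.round(rv,2))
if n>1:
  for k in range(n):
    Rk=R*Ro.from_rotvec(rv*k/n,degrees=True);print(np.round(Rk.inv().apply(d/n),1),np.round(rv/n,2))
E
python3 to.py .4592 -.3246 .15 1.324 12
```

```text
t 1.3 pos [ 0.1509 -0.6065  0.2423] rot [-1.571 -0.     1.815] F [-0.06 -0.84  0.29] w 0.0855
total shift [ 199.1   92.3 -367.2] turn [ 0.   28.11  0.  ]
[ 16.6   7.7 -30.6] [0.   2.34 0.  ]
[ 17.8   7.7 -29.9] [0.   2.34 0.  ]
[ 19.    7.7 -29.1] [0.   2.34 0.  ]
[ 20.2   7.7 -28.3] [0.   2.34 0.  ]
[ 21.4   7.7 -27.5] [0.   2.34 0.  ]
[ 22.5   7.7 -26.6] [0.   2.34 0.  ]
[ 23.5   7.7 -25.7] [0.   2.34 0.  ]
[ 24.6   7.7 -24.7] [0.   2.34 0.  ]
[ 25.5   7.7 -23.6] [0.   2.34 0.  ]
[ 26.5   7.7 -22.6] [0.   2.34 0.  ]
[ 27.4   7.7 -21.5] [0.   2.34 0.  ]
[ 28.2   7.7 -20.3] [0.   2.34 0.  ]
```

Emit:
step_arm:
  plan:
    - [[17, 7, -31], [0, 2.5, 0], 0]
    - [[18, 7, -30], [0, 2.5, 0], 0]
    - [[19, 7, -29], [0, 2.5, 0], 0]
    - [[20, 7, -28], [0, 2.5, 0], 0]
    - [[21, 7, -28], [0, 2.5, 0], 0]
    - [[23, 7, -27], [0, 2.5, 0], 0]
    - [[24, 7, -26], [0, 2.5, 0], 0]
    - [[25, 7, -25], [0, 2.5, 0], 0]
  newtons: 30

```text
time: 2.1
eef_pos: [0.3659, -0.4183, 0.1856]
eef_rot: [-1.574, 0.005, 1.443]
contact_force: [0.7, 0.4, -0.5]
grip_width: 0.0857
```

```bash
python3 to.py .4592 -.3246 .12 1.324 6
```

```text
t 2.1 pos [ 0.3659 -0.4183  0.1856] rot [-1.574  0.005  1.443] F [ 0.69  0.42 -0.46] w 0.0857
total shift [105.1  65.3 -80.4] turn [ 0.19  6.82 -0.26]
[ 17.5  10.9 -13.4] [ 0.03  1.14 -0.04]
[ 17.8  10.9 -13.1] [ 0.03  1.14 -0.04]
[ 18.   10.9 -12.7] [ 0.03  1.14 -0.04]
[ 18.3  10.9 -12.4] [ 0.03  1.14 -0.04]
[ 18.5  10.9 -12. ] [ 0.03  1.14 -0.04]
[ 18.7  10.9 -11.6] [ 0.03  1.14 -0.04]
```

Emit:
step_arm:
  plan:
    - [[18, 11, -13], [0, 1.2, 0], 0]
    - [[18, 11, -13], [0, 1.2, 0], 0]
    - [[18, 11, -13], [0, 1.2, 0], 0]
    - [[18, 11, -12], [0, 1.2, 0], 0]
    - [[18, 11, -12], [0, 1.2, 0], 0]
    - [[10, 8, -8], [0, 1, 0], 0]
    - [[0, 0, 0], [0, 0, 0], 0]

```text
time: 2.8
eef_pos: [0.4608, -0.3261, 0.1206]
eef_rot: [-1.577, 0.006, 1.322]
contact_force: [-0.2, -0.7, -1.0]
grip_width: 0.0855
```

```bash
python3 to.py .4592 -.3246 .04 1.324; python3 - <<'E'
from h import *
s=monitor.observe()
for n in('top','side'):
  im=save(n,n+'1.png');print(proj(n,s['eef_pos']))
a=cv2.imread('pics/top1.png')[110:260,320:500];b=cv2.imread('pics/side1.png')[90:240,270:450]
cv2.imwrite('pics/c1.png',np.hstack([cv2.resize(v,(390,325),interpolation=2) for v in(a,b)]))
E
```

```text
t 2.8 pos [ 0.4608 -0.3261  0.1206] rot [-1.577  0.006  1.322] F [-0.2  -0.66 -0.97] w 0.0855
total shift [ 1.5 80.6  2.4] turn [ 0.34 -0.09 -0.32]
[400.16745648 181.98183592]
[352.35293429 141.47808403]
```

View pics/c1.png

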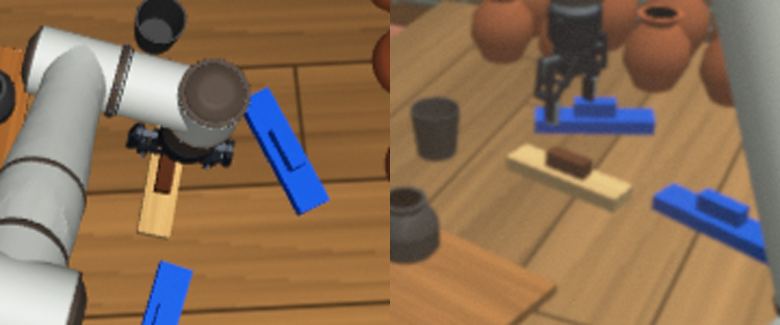

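The jaws straddle the wooden bar, with the handle at about (395,188) in the top view. I'll go down.

Emit:
step_arm:
  plan:
    - [[1, 20, 1], [0.3, 0, -0.3], 0]
    - [[0.5, 20, 1], [0, 0, 0], 0]
    - [[0, 20, 0], [0, 0, 0], 0]
    - [[0, 14, 0], [0, 0, 0], 0.3]
    - [[0, 5, 0], [0, 0, 0], 0.4]
    - [[0, 0, 0], [0, 0, 0], 0.5]

```text
time: 3.5
eef_pos: [0.4587, -0.3308, 0.0459]
eef_rot: [-1.583, 0.003, 1.318]
contact_force: [-0.6, 0.3, -0.2]
grip_width: 0.0443
```

```bash
python3 to.py .4592 -.3246 .039 1.324
```

```text
t 3.5 pos [ 0.4587 -0.3308  0.0459] rot [-1.583  0.003  1.318] F [-0.61  0.27 -0.15] w 0.0443
total shift [6.2 6.8 1.1] turn [ 0.7  -0.34 -0.16]
```

Emit:
step_arm:
  plan:
    - [[6, 3, 1], [0.7, -0.3, -0.2], 0.5]
    - [[0, 3, 0], [0, 0, 0], 0.5]
    - [[0, 0, 0], [0, 0, 0], 0.5]

```text
time: 3.8
eef_pos: [0.4602, -0.3256, 0.0419]
eef_rot: [-1.574, -0.0, 1.323]
contact_force: [-0.1, -0.2, 0.4]
grip_width: 0.0428
```

```bash
python3 to.py .4592 -.3246 .039 1.324
```

```text
t 3.8 pos [ 0.4602 -0.3256  0.0419] rot [-1.574 -0.     1.323] F [-0.14 -0.24  0.4 ] w 0.0428
total shift [0.7 2.9 1.2] turn [ 0.19 -0.05  0.01]
```

Emit:
step_arm:
  plan:
    - [[1, 2, 1], [0.2, 0, 0], 0.6]
    - [[0, 1, 0], [0, 0, 0], 0.7]
    - [[0, 0, 0], [0, 0, 0], 1]
    - [[0, 0, 0], [0, 0, 0], 1]
    - [[0, 0, 0], [0, 0, 0], 1]
    - [[0, 0, 0], [0, 0, 0], 1]
  newtons: 40

```text
time: 4.4
eef_pos: [0.4602, -0.3246, 0.04]
eef_rot: [-1.573, 0.0, 1.324]
contact_force: [0.1, 0.6, 0.1]
grip_width: 0.0233
```

```bash
python3 to.py .4592 -.3246 .15 1.324
```

```text
t 4.4 pos [ 0.4602 -0.3246  0.04  ] rot [-1.573  0.     1.324] F [0.06 0.61 0.11] w 0.0233
total shift [  -0.3 -110.     0.8] turn [ 0.12  0.   -0.02]
```

Emit:
step_arm:
  plan:
    - [[0, -10, 0], [0, 0, 0], 1]
    - [[0, -25, 0], [0, 0, 0], 1]
    - [[0, -30, 0], [0, 0, 0], 1]
    - [[0, -30, 0], [0, 0, 0], 1]
    - [[0, -20, 0], [0, 0, 0], 1]
    - [[0, -10, 0], [0, 0, 0], 1]

```text
time: 5.0
eef_pos: [0.4566, -0.3224, 0.167]
eef_rot: [-1.561, -0.003, 1.322]
contact_force: [-0.4, -0.4, -2.8]
grip_width: 0.023
```

```bash
python3 to.py .502 .068 .15 2.711 16; python3 - <<'E'
from h import *
for n in('side',):
  im=save(n,n+'2.png')
a=cv2.imread('pics/side2.png')[60:260,200:480]
cv2.imwrite('pics/c2.png',cv2.resize(a,None,fx=2.5,fy=2.5,interpolation=2))
E
```

```text
t 5.0 pos [ 0.4566 -0.3224  0.167 ] rot [-1.561 -0.003  1.322] F [-0.39 -0.37 -2.8 ] w 0.023
total shift [389.5  18.7  51.9] turn [ -0.34 -79.58   0.53]
[24.3  1.2  3.2] [-0.02 -4.97  0.03]
[24.5  1.2  1.1] [-0.02 -4.97  0.03]
[24.5  1.1 -1. ] [-0.02 -4.97  0.03]
[24.4  1.1 -3.1] [-0.02 -4.97  0.03]
[24.   1.1 -5.2] [-0.02 -4.97  0.03]
[23.5  1.1 -7.3] [-0.02 -4.97  0.03]
[22.7  1.1 -9.3] [-0.02 -4.97  0.03]
[ 21.8   1.1 -11.2] [-0.02 -4.97  0.03]
[ 20.8   1.1 -13.1] [-0.02 -4.97  0.03]
[ 19.6   1.1 -14.8] [-0.02 -4.97  0.03]
[ 18.2   1.1 -16.5] [-0.02 -4.97  0.03]
[ 16.7   1.1 -18. ] [-0.02 -4.97  0.03]
[ 15.1   1.1 -19.4] [-0.02 -4.97  0.03]
[ 13.4   1.1 -20.6] [-0.02 -4.97  0.03]
[ 11.5   1.1 -21.7] [-0.02 -4.97  0.03]
[  9.6   1.1 -22.6] [-0.02 -4.97  0.03]
```

View pics/c2.png

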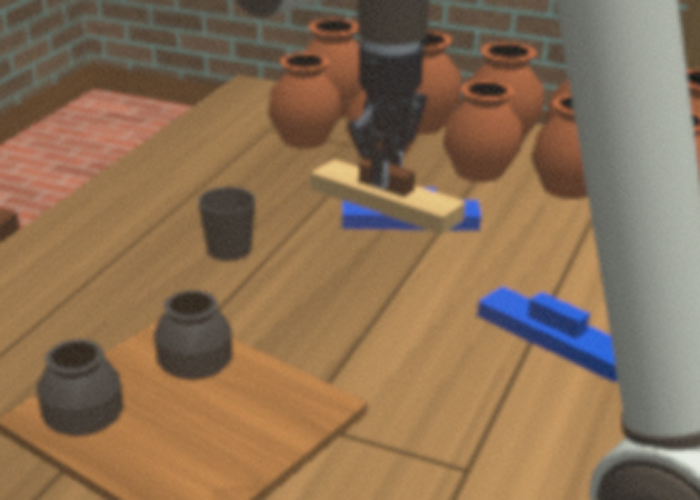

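The wooden bar hangs level in the gripper, at about (350,135) in the side picture. Next I carry it to the board.

Emit:
step_arm:
  plan:
    - [[24, 0, 3], [0, -5, 0], 1]
    - [[24, 0, 1], [0, -5, 0], 1]
    - [[24, 0, -1], [0, -5, 0], 1]
    - [[24, 0, -3], [0, -5, 0], 1]
    - [[24, 0, -5], [0, -5, 0], 1]
    - [[23, 0, -7], [0, -5, 0], 1]
    - [[23, 0, -9], [0, -5, 0], 1]
    - [[22, 0, -11], [0, -5, 0], 1]

```text
time: 5.85
eef_pos: [0.4715, -0.1235, 0.1616]
eef_rot: [-1.557, -0.017, 2.039]
contact_force: [0.3, 0.7, -2.4]
grip_width: 0.0233
```

```bash
python3 to.py .502 .068 .15 2.711 8
```

```text
t 5.85 pos [ 0.4715 -0.1235  0.1616] rot [-1.557 -0.017  2.039] F [ 0.28  0.71 -2.42] w 0.0233
total shift [ 156.9   12.7 -113.9] turn [ -0.45 -38.47   1.21]
[ 19.6   1.6 -14.2] [-0.06 -4.81  0.15]
[ 18.3   1.5 -15.8] [-0.06 -4.81  0.15]
[ 17.    1.5 -17.3] [-0.06 -4.81  0.15]
[ 15.5   1.5 -18.7] [-0.06 -4.81  0.15]
[ 13.8   1.5 -19.9] [-0.06 -4.81  0.15]
[ 12.1   1.5 -21. ] [-0.06 -4.81  0.15]
[ 10.3   1.4 -21.9] [-0.06 -4.81  0.15]
[  8.5   1.4 -22.7] [-0.06 -4.81  0.15]
```

Emit:
step_arm:
  plan:
    - [[20, 0, -14], [0, -5, 0.2], 1]
    - [[18, 0, -16], [0, -5, 0.2], 1]
    - [[17, 0, -17], [0, -5, 0.2], 1]
    - [[16, 0, -19], [0, -5, 0.2], 1]
    - [[14, 0, -20], [0, -5, 0.2], 1]
    - [[12, 0, -21], [0, -5, 0.2], 1]
    - [[10, 0, -22], [0, -4, 0], 1]
    - [[6, 0, -16], [0, -3, 0], 1]

```text
time: 6.65
eef_pos: [0.4901, 0.07, 0.1523]
eef_rot: [-1.553, -0.019, 2.712]
contact_force: [0.6, 0.5, -2.6]
grip_width: 0.0233
```

```bash
python3 to.py .502 .068 .15 2.711 2
```

```text
t 6.65 pos [0.4901 0.07   0.1523] rot [-1.553 -0.019  2.712] F [ 0.62  0.52 -2.59] w 0.0233
total shift [-11.7   2.1  -3.1] turn [-1.02  0.08  1.06]
[-5.8  1.  -1.6] [-0.51  0.04  0.53]
[-5.8  1.1 -1.6] [-0.51  0.04  0.53]
```

Emit:
step_arm:
  plan:
    - [[-6, 15, -2], [-0.6, 0, 0.6], 1]
    - [[-6, 15, -1], [-0.6, 0, 0.6], 1]
    - [[0, 15, 0], [0, 0, 0], 1]
    - [[0, 10, 0], [0, 0, 0], 1]
    - [[0, 5, 0], [0, 0, 0], 1]
    - [[0, 0, 0], [0, 0, 0], 1]

```text
time: 7.25
eef_pos: [0.4993, 0.0698, 0.0855]
eef_rot: [-1.569, -0.003, 2.717]
contact_force: [0.1, 1.0, -2.2]
grip_width: 0.023
```

```bash
python3 to.py .502 .068 .060 2.711; python3 - <<'E'
from h import *
ims=[save(n,n+'3.png')[:,:,::-1] for n in('top','side')]
a=ims[0][90:240,210:390];b=ims[1][150:300,180:360]
cv2.imwrite('pics/c3.png',np.hstack([cv2.resize(v,(396,330),interpolation=2) for v in(a,b)]))
E
```

```text
t 7.25 pos [0.4993 0.0698 0.0855] rot [-1.569 -0.003  2.717] F [ 0.1   1.02 -2.2 ] w 0.023
total shift [-3.3 25.4  0.5] turn [-0.08  0.36  0.19]
```

View pics/c3.png

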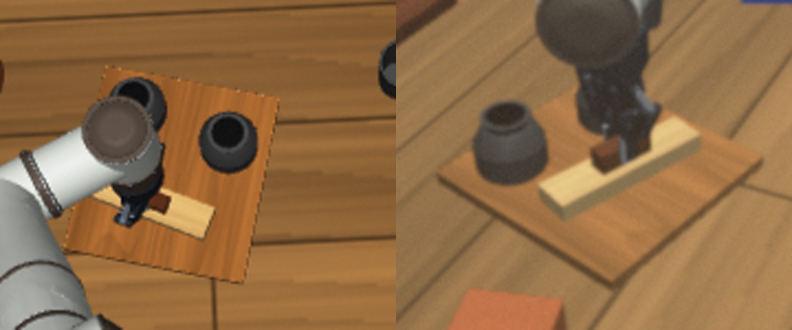

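The bar hangs over the robot's half of the board, parallel to the pot line and well clear of both pots. I'll lower it.

Emit:
step_arm:
  plan:
    - [[-3, 10, 0], [0, 0.4, 0.2], 1]
    - [[0, 8, 0], [0, 0, 0], 1]
    - [[0, 4, 0], [0, 0, 0], 1]
    - [[0, 0, 0], [0, 0, 0], 1]

```text
time: 7.75
eef_pos: [0.5042, 0.0691, 0.0643]
eef_rot: [-1.574, 0.005, 2.71]
contact_force: [-0.0, 0.1, -3.0]
grip_width: 0.0231
```

```bash
python3 to.py .502 .068 .058 2.711
```

```text
t 7.75 pos [0.5042 0.0691 0.0643] rot [-1.574  0.005  2.71 ] F [-0.03  0.1  -3.04] w 0.0231
total shift [1.6 6.2 2. ] turn [ 0.18 -0.07 -0.27]
```

Emit:
step_arm:
  plan:
    - [[1, 3, 0], [0.2, 0, -0.3], 1]
    - [[0, 2, 0], [0, 0, 0], 1]
    - [[0, 0, 0], [0, 0, 0], 1]

```text
time: 8.05
eef_pos: [0.5035, 0.0697, 0.059]
eef_rot: [-1.57, -0.001, 2.71]
contact_force: [0.1, -0.5, -3.3]
grip_width: 0.0231
```

Emit:
step_arm:
  plan:
    - [[0, 1, 0], [0, 0, 0], 1]
    - [[0, 0, 0], [0, 0, 0], 1]

```text
time: 8.25
eef_pos: [0.5037, 0.0698, 0.0582]
eef_rot: [-1.571, -0.0, 2.71]
contact_force: [0.4, 0.0, -2.2]
grip_width: 0.0233
```

Emit:
step_arm:
  plan:
    - [[0, 1, 0], [0, 0, 0], 1]
    - [[0, 0, 0], [0, 0, 0], 1]

```text
time: 8.45
eef_pos: [0.5041, 0.07, 0.0583]
eef_rot: [-1.572, 0.001, 2.711]
contact_force: [1.1, 0.8, -1.2]
grip_width: 0.0233
```

Emit:
step_arm:
  plan:
    - [[0, 0, 0], [0, 0, 0], 0.6]
    - [[0, 0, 0], [0, 0, 0], 0.5]
    - [[0, 0, 0], [0, 0, 0], 0.4]
    - [[0, -15, 0], [0, 0, 0], 0.4]
    - [[0, -25, 0], [0, 0, 0], 0.4]
    - [[0, -25, 0], [0, 0, 0], 0.4]
    - [[0, -10, 0], [0, 0, 0], 0.4]
    - [[0, 0, 0], [0, 0, 0], 0.5]

```text
time: 9.25
eef_pos: [0.5048, 0.0701, 0.1359]
eef_rot: [-1.572, 0.002, 2.711]
contact_force: [0.4, -0.4, -0.7]
grip_width: 0.0429
```

```bash
cat > m1.py <<'E'
import sys
from fit import *
g=np.array(list(map(float,sys.argv[1:4])));zz=float(sys.argv[4]) if len(sys.argv)>4 else .018
tag=sys.argv[5]
ims=[save(n,n+tag+'.png')[:,:,::-1] for n in('top','side')]
a=ims[0][90:240,210:390];b=ims[1][150:300,180:360]
cv2.imwrite('pics/c%s.png'%tag,np.hstack([cv2.resize(v,(396,330),interpolation=2) for v in(a,b)]))
res={}
for q,p0,mod,st in(('straightedge_mid',g,lambda p:edge(p,zz),[.008,.008,.06]),('pot_a_mid',[.650,.083],pot,[.006,.006]),('pot_b_mid',[.587,-.054],pot,[.006,.006])):
    z=.043
    for n in('top','side'):
        m=region(n,q,proj(n,[*p0[:2],z]))
        if m is None: print(q,n,'missing');continue
        p,f=fit(mod,{n:m},p0,st);print(q,n,int(m.sum()),np.round(p,4),round(f,3));res[q[:5],n]=p
for n in('top','side'):
  try:
    e,a,b=res['strai',n],res['pot_a',n],res['pot_b',n]
    nn=np.array([-np.sin(e[2]),np.cos(e[2])])
    if nn[0]<0: nn=-nn
    print(n,'gaps mm a,b:',[round(float((v-e[:2])@nn-.07)*1000,1) for v in(a,b)],'line ang',round(float(np.arctan2(*(a-b)[::-1])),3))
  except KeyError: pass
E
python3 m1.py .504 .07 1.14 .018 4
```

```text
straightedge_mid top 666 [0.5036 0.0687 1.1321] 0.324
straightedge_mid side 1589 [0.5024 0.0711 1.1357] 0.032
pot_a_mid top 156 [0.6719 0.0451] 0.749
pot_a_mid side 1041 [0.6475 0.0848] 0.052
pot_b_mid top 588 [ 0.5884 -0.0559] 0.061
pot_b_mid side 303 [ 0.5873 -0.0546] 0.679
top gaps mm a,b: [92.3, 59.6] line ang 0.88
side gaps mm a,b: [55.8, 59.9] line ang 1.163
```

View pics/c4.png

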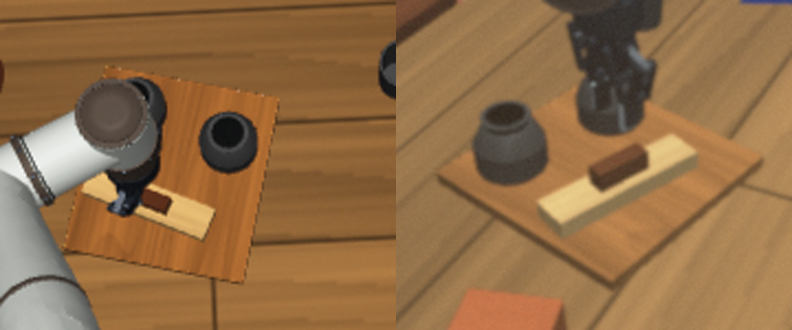

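The bar lies flat about 57 mm clear of both pots and nothing has shifted. To avoid tipping it, I'll push low on its rear long side with closed fingers, which also lets it swing square against the pots.

Emit:
step_arm:
  plan:
    - [[15, 0, 0], [0, 0, 0], 0.7]
    - [[20, 0, 0], [0, 0, 0], 1]
    - [[20, 0, 0], [0, 0, 0], 1]
    - [[6, 0, 0], [0, 0, 0], 1]
    - [[0, 0, 0], [0, 0, 0], 1]

```text
time: 10.15
eef_pos: [0.4438, 0.0957, 0.132]
eef_rot: [-1.565, -0.004, 2.71]
contact_force: [-0.7, 0.2, -0.4]
grip_width: -0.0002
```

```bash
python3 to.py .4485 .095 .036 2.711
```

```text
t 10.15 pos [0.4438 0.0957 0.132 ] rot [-1.565 -0.004  2.71 ] F [-0.7   0.15 -0.36] w -0.0002
total shift [-4.9 96.  -1.9] turn [-0.32 -0.05  0.22]
```

Emit:
step_arm:
  plan:
    - [[0, 20, -2], [-0.3, 0, 0.2], 1]
    - [[0, 25, 0], [0, 0, 0], 1]
    - [[0, 20, 0], [0, 0, 0], 1]
    - [[0, 15, 0], [0, 0, 0], 1]
    - [[0, 8, 0], [0, 0, 0], 1]
    - [[0, 0, 0], [0, 0, 0], 1]

```text
time: 10.75
eef_pos: [0.4489, 0.0989, 0.0425]
eef_rot: [-1.576, 0.005, 2.711]
contact_force: [-1.2, -0.1, 0.6]
grip_width: -0.0003
```

```bash
python3 to.py .4485 .095 .036 2.711
```

```text
t 10.75 pos [0.4489 0.0989 0.0425] rot [-1.576  0.005  2.711] F [-1.19 -0.12  0.57] w -0.0003
total shift [-1.2  6.5  3.8] turn [ 0.3   0.02 -0.27]
```

Emit:
step_arm:
  plan:
    - [[-1, 3, 4], [0.3, 0, -0.3], 1]
    - [[0, 3, 0], [0, 0, 0], 1]
    - [[0, 0, 0], [0, 0, 0], 1]
    - [[-3, 0, 0], [0, 0, 0], 1]
    - [[-3, 0, 0], [0, 0, 0], 1]
    - [[-3, 0, 0], [0, 0, 0], 1]
    - [[0, 0, 0], [0, 0, 0], 1]

```text
time: 11.45
eef_pos: [0.4596, 0.0914, 0.0387]
eef_rot: [-1.576, 0.003, 2.712]
contact_force: [-0.3, 0.2, -0.2]
grip_width: 0.0002
```

```bash
python3 to.py .503 .0699 .036 2.711;python3 m1.py .504 .07 1.14 .018 5
```

```text
t 11.45 pos [0.4596 0.0914 0.0387] rot [-1.576  0.003  2.712] F [-0.29  0.24 -0.24] w 0.0002
total shift [-48.5   2.9   1.5] turn [ 0.27  0.04 -0.18]
straightedge_mid top 410 [0.5025 0.0711 1.1346] 0.578
straightedge_mid side 1029 [0.5031 0.0715 1.14  ] 0.355
pot_a_mid top 620 [0.6495 0.0827] 0.036
pot_a_mid side 1061 [0.6492 0.0834] 0.049
pot_b_mid top 608 [ 0.5885 -0.0551] 0.039
pot_b_mid side missing
top gaps mm a,b: [58.3, 61.3] line ang 1.154
```

View pics/c5.png

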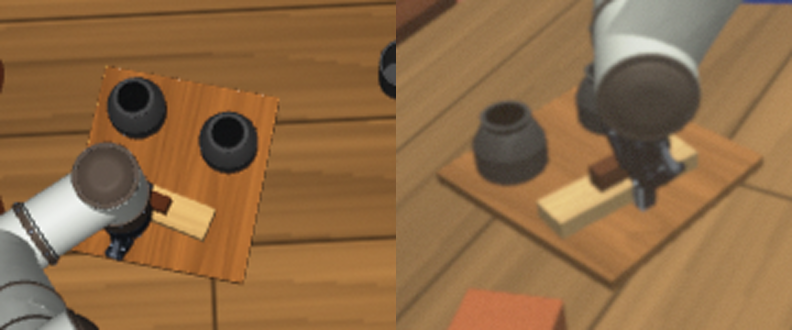

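Emit:
step_arm:
  plan:
    - [[-3, 1, 1], [0.2, 0, -0.1], 1]
    - [[-3, 0, 0], [0, 0, 0], 1]
    - [[-3, 0, 0], [0, 0, 0], 1]
    - [[-3, 0, 0], [0, 0, 0], 1]
    - [[-3, 0, 0], [0, 0, 0], 1]

```text
time: 12.35
eef_pos: [0.472, 0.0837, 0.0373]
eef_rot: [-1.57, -0.001, 2.712]
contact_force: [-3.3, 2.2, 4.1]
grip_width: -0.0003
```

Emit:
step_arm:
  plan:
    - [[-3, 0, 0], [0, 0, 0], 1]
    - [[-3, 0, 0], [0, 0, 0], 1]
    - [[-3, 0, 0], [0, 0, 0], 1]

```text
time: 12.65
eef_pos: [0.4799, 0.0795, 0.0373]
eef_rot: [-1.568, -0.003, 2.712]
contact_force: [-2.0, 1.6, 2.6]
grip_width: -0.0003
```

```bash
python3 to.py .503 .0699 .036 2.711;python3 m1.py .51 .067 1.14 .018 6
```

```text
t 12.65 pos [0.4799 0.0795 0.0373] rot [-1.568 -0.003  2.712] F [-2.03  1.63  2.64] w -0.0003
total shift [-25.    1.3  -0.9] turn [-0.14  0.05  0.15]
straightedge_mid top 406 [0.5148 0.063  1.1393] 0.584
straightedge_mid side 1076 [0.5132 0.0666 1.1513] 0.325
pot_a_mid top 581 [0.6499 0.0831] 0.111
pot_a_mid side 1065 [0.6479 0.0852] 0.041
pot_b_mid top 595 [ 0.5877 -0.0551] 0.049
pot_b_mid side missing
top gaps mm a,b: [44.3, 45.6] line ang 1.148
```

View pics/c6.png

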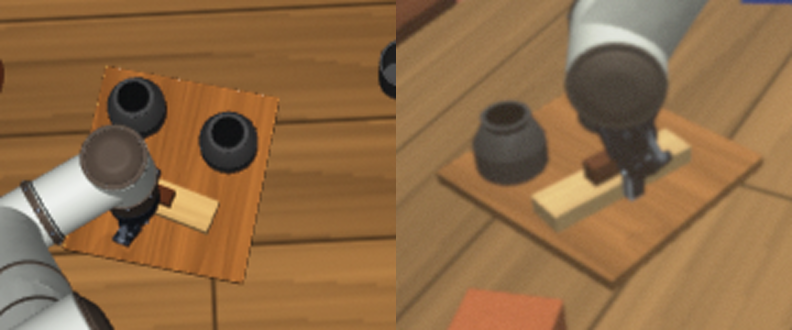

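The bar slides steadily under about 2.6 N, with no yaw change and about 44 mm left. I'll continue.

Emit:
step_arm:
  plan:
    - [[-3, 0, 0], [0, 0, 0], 1]
    - [[-3, 0, -0.5], [0, 0, 0], 1]
    - [[-3, 0, -0.5], [0, 0, 0], 1]
    - [[-3, 0, 0], [0, 0, 0], 1]
    - [[-3, 0, 0], [0, 0, 0], 1]
    - [[-3, 0, 0], [0, 0, 0], 1]

```text
time: 13.65
eef_pos: [0.496, 0.0725, 0.0373]
eef_rot: [-1.566, -0.005, 2.712]
contact_force: [-3.3, 0.9, 3.1]
grip_width: 0.0003
```

```bash
python3 to.py .503 .0699 .036 2.711;python3 m1.py .53 .058 1.14 .018 7
```

```text
t 13.65 pos [0.496  0.0725 0.0373] rot [-1.566 -0.005  2.712] F [-3.26  0.89  3.13] w 0.0003
total shift [-7.5  1.3 -0.6] turn [-0.26  0.07  0.3 ]
straightedge_mid top missing
straightedge_mid side 1053 [0.5293 0.0594 1.132 ] 0.329
pot_a_mid top 395 [0.6517 0.0822] 0.368
pot_a_mid side 1087 [0.6483 0.0843] 0.039
pot_b_mid top 573 [ 0.5869 -0.055 ] 0.081
pot_b_mid side missing
```

View pics/c7.png

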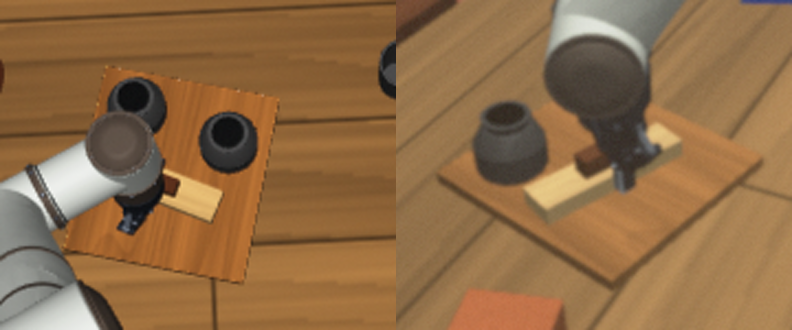

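Emit:
step_arm:
  plan:
    - [[-3, 0, 0], [0, 0, 0], 1]
    - [[-3, 0, -0.5], [-0.3, 0, 0.3], 1]
    - [[-3, 0, 0], [0, 0, 0], 1]
    - [[-3, 0, 0], [0, 0, 0], 1]
    - [[-3, 0, 0], [0, 0, 0], 1]
    - [[-3, 0, 0], [0, 0, 0], 1]

```text
time: 14.65
eef_pos: [0.5117, 0.0651, 0.0372]
eef_rot: [-1.57, -0.002, 2.713]
contact_force: [-2.8, 1.9, 2.3]
grip_width: 0.0002
```

```bash
python3 to.py .523 .0586 .036 2.711;python3 m1.py .545 .05 1.14 .018 8
```

```text
t 14.65 pos [0.5117 0.0651 0.0372] rot [-1.570e+00 -2.000e-03  2.713e+00] F [-2.78  1.88  2.25] w 0.0002
total shift [-12.9   1.2   1.2] turn [-0.05  0.09  0.13]
straightedge_mid top missing
straightedge_mid side 1034 [0.5459 0.0514 1.1474] 0.32
pot_a_mid top 271 [0.652  0.0816] 0.567
pot_a_mid side 1020 [0.6493 0.0829] 0.071
pot_b_mid top 622 [ 0.588  -0.0544] 0.031
pot_b_mid side missing
```

View pics/c8.png

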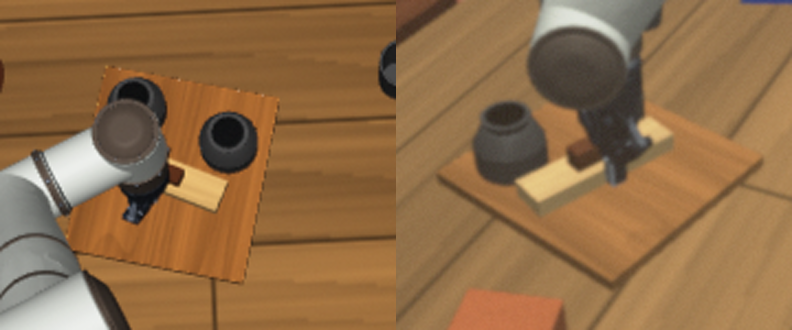

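Emit:
step_arm:
  plan:
    - [[-1.5, 0, 0], [0, 0, 0], 1]
    - [[-1.5, 0, 0], [0, 0, 0], 1]
    - [[-1.5, 0, 0], [0, 0, 0], 1]
    - [[-1.5, 0, 0], [0, 0, 0], 1]

```text
time: 15.45
eef_pos: [0.5161, 0.0628, 0.0372]
eef_rot: [-1.569, -0.004, 2.713]
contact_force: [-2.5, 1.9, 2.0]
grip_width: 0.0004
```

```bash
python3 to.py .523 .0586 .036 2.711;python3 -c "
from h import *
print(np.round(monitor.observe()['moment'],3))"
```

```text
t 15.45 pos [0.5161 0.0628 0.0372] rot [-1.569 -0.004  2.713] F [-2.52  1.89  2.03] w 0.0004
total shift [-8.1  1.2  0.9] turn [-0.12  0.11  0.24]
[0.324 0.606 0.005]
```

Emit:
step_arm:
  plan:
    - [[-1, 0, 0], [0, 0, 0], 1]
    - [[-1, 0, 0], [0, 0, 0], 1]
    - [[-1, 0, 0], [0, 0, 0], 1]

```text
time: 15.75
eef_pos: [0.5187, 0.0614, 0.0372]
eef_rot: [-1.568, -0.005, 2.713]
contact_force: [-2.7, 0.9, 2.9]
grip_width: -0.0002
```

```bash
python3 to.py .523 .0586 .036 2.711;python3 m1.py .552 .047 1.14 .018 9
```

```text
t 15.75 pos [0.5187 0.0614 0.0372] rot [-1.568 -0.005  2.713] F [-2.74  0.86  2.92] w -0.0002
total shift [-5.1  1.2  0.7] turn [-0.14  0.1   0.27]
straightedge_mid top missing
straightedge_mid side 1016 [0.5535 0.0476 1.1478] 0.327
pot_a_mid top 142 [0.668 0.074] 0.773
pot_a_mid side 988 [0.649  0.0838] 0.106
pot_b_mid top 607 [ 0.5884 -0.0557] 0.04
pot_b_mid side 37 [ 0.5735 -0.1104] 0.958
side gaps mm a,b: [2.2, 13.1] line ang 1.2
```

View pics/c9.png

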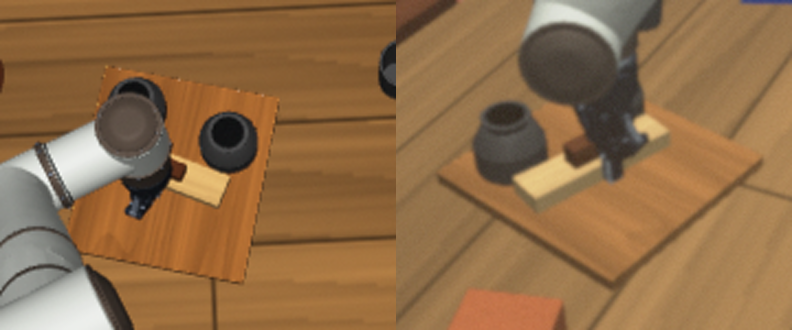

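Emit:
step_arm:
  plan:
    - [[-0.8, 0, 0], [0, 0, 0], 1]
    - [[-0.8, 0, 0], [0, 0, 0], 1]

```text
time: 16.35
eef_pos: [0.5199, 0.0608, 0.0372]
eef_rot: [-1.568, -0.005, 2.713]
contact_force: [-2.8, 1.5, 1.8]
grip_width: 0.0001
```

Emit:
step_arm:
  plan:
    - [[-0.8, 0, 0], [0, 0, 0], 1]
    - [[-0.8, 0, 0], [0, 0, 0], 1]

```text
time: 16.55
eef_pos: [0.521, 0.0601, 0.0371]
eef_rot: [-1.568, -0.006, 2.713]
contact_force: [-4.8, 3.0, 4.2]
grip_width: 0.0003
```

```bash
python3 to.py .523 .0586 .036 2.711;python3 -c "
from h import *
print(np.round(monitor.observe()['moment'],3))"
```

```text
t 16.55 pos [0.521  0.0601 0.0371] rot [-1.568 -0.006  2.713] F [-4.79  3.    4.22] w 0.0003
total shift [-2.5  1.1  0.6] turn [-0.18  0.1   0.34]
[0.649 1.06  0.037]
```

```bash
python3 - <<'E'
from h import *
t=save('top','t10.png')[:,:,::-1];s=save('side','s10.png')[:,:,::-1]
cv2.imwrite('pics/c10.png',np.hstack([cv2.resize(t[130:190,280:350],(397,340),interpolation=2),cv2.resize(s[185:255,205:287],(398,340),interpolation=2)]))
E
python3 to.py .523 .0586 .036 2.711;
```

```text
t 16.65 pos [0.521  0.0601 0.0372] rot [-1.568 -0.006  2.713] F [-3.74  2.78  2.58] w -0.0001
total shift [-2.4  1.2  0.6] turn [-0.18  0.1   0.33]
```

View pics/c10.png

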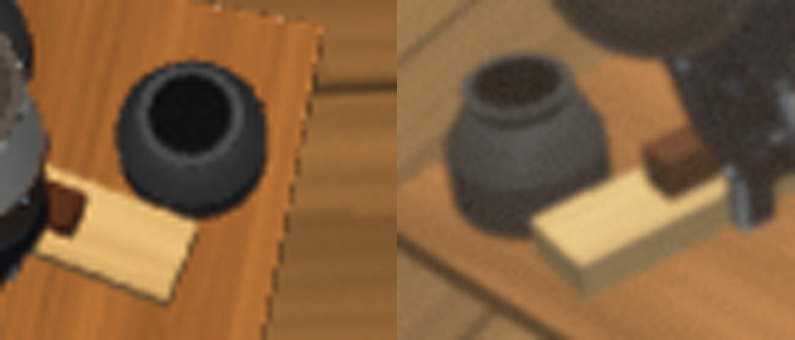

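Emit:
step_arm:
  plan:
    - [[-0.5, 0, 0], [0, 0, 0], 1]
    - [[0, 0, 0], [0, 0, 0], 1]

```text
time: 16.85
eef_pos: [0.5211, 0.06, 0.0372]
eef_rot: [-1.567, -0.006, 2.713]
contact_force: [-3.1, 1.1, 3.3]
grip_width: -0.0001
```

```bash
for i in 1 2 3; do python3 to.py .523 .0586 .036 2.711|head -1;done; python3 -c "
from h import *
print(np.round(monitor.observe()['moment'],3))"
```

```text
t 16.85 pos [0.5211 0.06   0.0372] rot [-1.567 -0.006  2.713] F [-3.13  1.13  3.28] w -0.0001
t 16.85 pos [0.5211 0.06   0.0372] rot [-1.567 -0.006  2.713] F [-3.13  1.13  3.28] w -0.0001
t 16.85 pos [0.5211 0.06   0.0372] rot [-1.567 -0.006  2.713] F [-3.13  1.13  3.28] w -0.0001
[0.43  0.766 0.043]
```

Emit:
step_arm:
  plan:
    - [[-0.8, 0, 0], [0, 0, 0], 1]

```text
time: 16.95
eef_pos: [0.5212, 0.0598, 0.0371]
eef_rot: [-1.567, -0.008, 2.713]
contact_force: [-6.4, 5.3, 5.4]
grip_width: 0.0002
```

```bash
python3 to.py .523 .0586 .036 2.711|head -1; python3 m1.py .555 .044 1.145 .018 11;python3 to.py .523 .0586 .036 2.711|head -1; python3 -c "
from h import *
print(np.round(monitor.observe()['moment'],3))"
```

```text
t 16.95 pos [0.5212 0.0598 0.0371] rot [-1.567 -0.008  2.713] F [-6.37  5.26  5.38] w 0.0002
straightedge_mid top missing
straightedge_mid side 994 [0.5556 0.0453 1.1619] 0.332
pot_a_mid top 125 [0.668 0.074] 0.8
pot_a_mid side 934 [0.6514 0.0823] 0.143
pot_b_mid top 583 [ 0.5884 -0.056 ] 0.067
pot_b_mid side 42 [ 0.592  -0.1026] 0.952
side gaps mm a,b: [3.2, 22.1] line ang 1.26
t 17.35 pos [0.5212 0.0599 0.0372] rot [-1.567 -0.008  2.713] F [-4.59  4.06  4.26] w -0.0
[1.106 1.472 0.025]
```

The force rose to about 8 N with almost no motion, so both ends seem to be blocked. I'll back off and check with a clear view.

Emit:
step_arm:
  plan:
    - [[1, 0, 0], [0, 0, 0], 1]
    - [[3, 0, 0], [0, 0, 0], 1]
    - [[8, 0, 0], [0, 0, 0], 1]
    - [[12, -5, 0], [0, 0, 0], 1]
    - [[10, -20, 0], [0, 0, 0], 1]
    - [[5, -30, 0], [0, 0, 0], 1]
    - [[0, -40, 0], [0, 0, 0], 1]
    - [[0, -40, 0], [0, 0, 0], 1]

```text
time: 18.15
eef_pos: [0.4809, 0.0761, 0.1713]
eef_rot: [-1.559, -0.012, 2.713]
contact_force: [1.1, 1.1, 0.5]
grip_width: -0.0002
```

```bash
python3 to.py .3 .35 .25 2.711 8; python3 m1.py .555 .044 1.145 .018 12
```

```text
t 18.15 pos [0.4809 0.0761 0.1713] rot [-1.559 -0.012  2.713] F [1.08 1.08 0.47] w -0.0002
total shift [ 279.3  -77.3 -173. ] turn [-0.68  0.11  0.7 ]
[ 34.9  -9.7 -21.6] [-0.08  0.01  0.09]
[ 34.9  -9.7 -21.6] [-0.08  0.01  0.09]
[ 34.9  -9.7 -21.6] [-0.08  0.01  0.09]
[ 34.9  -9.7 -21.6] [-0.08  0.01  0.09]
[ 34.9  -9.7 -21.7] [-0.08  0.01  0.09]
[ 34.9  -9.8 -21.7] [-0.08  0.01  0.09]
[ 34.9  -9.8 -21.7] [-0.08  0.01  0.09]
[ 34.8  -9.8 -21.7] [-0.08  0.01  0.09]
straightedge_mid top 556 [0.5545 0.0409 1.147 ] 0.44
straightedge_mid side 1425 [0.5548 0.0458 1.1509] 0.042
pot_a_mid top 351 [0.6543 0.0787] 0.439
pot_a_mid side 1021 [0.651  0.0825] 0.097
pot_b_mid top 581 [ 0.5877 -0.0568] 0.069
pot_b_mid side 611 [ 0.5897 -0.0572] 0.349
top gaps mm a,b: [5.4, 0.4] line ang 1.114
side gaps mm a,b: [2.8, 3.9] line ang 1.158
```

View pics/c12.png

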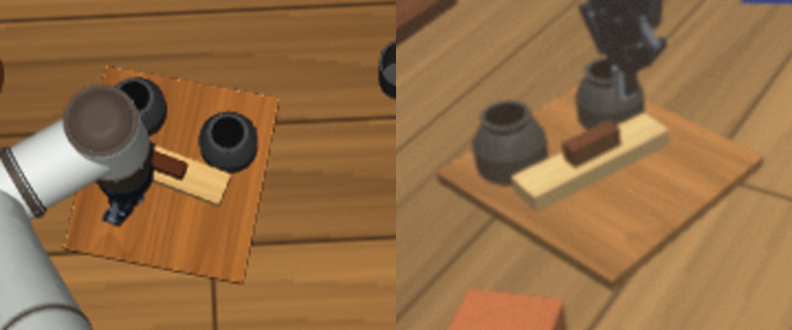

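Emit:
step_arm:
  plan:
    - [[15, -20, -8], [0, 0, 0], 1]
    - [[30, -15, -15], [0, 0, 0], 1]
    - [[35, -10, -22], [0, 0, 0], 1]
    - [[35, -10, -22], [0, 0, 0], 1]
    - [[35, -10, -22], [0, 0, 0], 1]
    - [[35, -10, -22], [0, 0, 0], 1]
    - [[30, 0, -20], [0, 0, 0], 1]
    - [[20, 0, -10], [0, 0, 0], 1]

```text
time: 19.35
eef_pos: [0.3219, 0.3071, 0.2377]
eef_rot: [-1.538, -0.022, 2.703]
contact_force: [0.3, 0.4, 0.6]
grip_width: -0.0002
```

```bash
cat > m2.py <<'E'
import sys
from fit import *
tag=sys.argv[1]
ims=[save(n,n+tag+'.png')[:,:,::-1] for n in('top','side')]
a=ims[0][90:240,210:390];b=ims[1][150:300,180:360]
cv2.imwrite('pics/c%s.png'%tag,np.hstack([cv2.resize(v,(396,330),interpolation=2) for v in(a,b)]))
for n in('top','side'):
    P={}
    e0=[.5548,.0445,1.148]
    m=region(n,'straightedge_mid',proj(n,[*e0[:2],.043]))
    if m is None: print(n,'no edge');continue
    e,f=fit(lambda p:edge(p,.018),{n:m},e0,[.006,.006,.04]);print(n,'edge',np.round(e,4),round(f,3))
    em=cv2.resize(m.astype(np.uint8),None,fx=S,fy=S,interpolation=0)>0
    for q,p0 in(('pot_a_mid',[.650,.083]),('pot_b_mid',[.5875,-.0545])):
        pm=region(n,q,proj(n,[*p0,.043]))
        if pm is None: print(n,q,'missing');continue
        big=cv2.resize(pm.astype(np.float32),None,fx=S,fy=S,interpolation=1)>.5
        emod=hullmask(n,edge(e,.018))>0
        def cost(p):
            k=(hullmask(n,pot(p))>0)&~emod; bb=big&~emod
            return 1-(k&bb).sum()/(k|bb).sum()
        p0=np.array(p0);r=minimize(cost,p0,method='Nelder-Mead',options=dict(initial_simplex=np.vstack([p0,p0+[.006,0],p0+[0,.006]]),xatol=1e-4,fatol=1e-4))
        P[q]=r.x;print(n,q,np.round(r.x,4),round(r.fun,3))
    if len(P)==2:
        nn=np.array([np.sin(e[2]),-np.cos(e[2])])
        print(n,'gaps',[round(float((v-e[:2])@nn-.07)*1000,1) for v in P.values()],'line',round(float(np.arctan2(*(P['pot_a_mid']-P['pot_b_mid'])[::-1])),3))
E
python3 m2.py 13; python3 to.py .3 .35 .25 2.711
```

```text
top edge [0.5561 0.045  1.1424] 0.061
top pot_a_mid [0.6492 0.0849] 0.058
top pot_b_mid [ 0.5871 -0.0543] 0.023
top gaps [-1.9, -0.6] line 1.151
side edge [0.5564 0.0484 1.1614] 0.332
side pot_a_mid [0.6503 0.0835] 0.075
side pot_b_mid [0.569  0.0029] 0.664
side gaps [2.1, -40.4] line 0.781
t 19.75 pos [0.3237 0.3046 0.2381] rot [-1.539 -0.022  2.699] F [0.56 0.41 0.81] w 0.0002
total shift [ 41.1 -11.9 -30.5] turn [-1.82 -0.65  1.28]
```

View pics/c13.png

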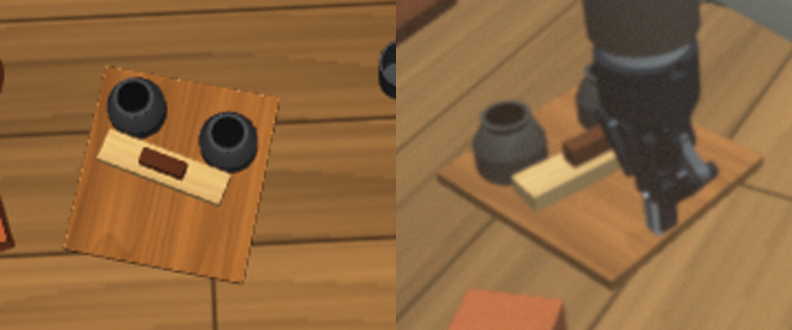

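```bash
python3 - <<'E'
from h import *
def shift(f0,f1,c,r,name):
    A=cv2.cvtColor(cv2.imread(f0),6).astype(np.float32);B=cv2.cvtColor(cv2.imread(f1),6).astype(np.float32)
    x,y,w,h=r
    a=A[y:y+h,x:x+w];W=np.eye(2,3,dtype=np.float32);W[0,2]=x;W[1,2]=y
    cc,W=cv2.findTransformECC(a,B,W,cv2.MOTION_TRANSLATION,(3,200,1e-6),None,3)
    print(name,f1,'shift px',round(W[0,2]-x,2),round(W[1,2]-y,2),'cc',round(cc,3))
for f in('pics/top6.png','pics/top13.png'):
    shift('pics/t0.png',f,'',(254,120,36,28),'a')
    shift('pics/t0.png',f,'',(298,136,36,28),'b')
    shift('pics/t0.png',f,'',(380,100,36,40),'cup')
shift('pics/s0.png','pics/side12.png','',(212,190,42,30),'a side')
shift('pics/s0.png','pics/side12.png','',(275,130,30,36),'cup side')
shift('pics/s0.png','pics/side12.png','',(200,275,60,64),'brick side')
K,R,t=cal('top')
for P in([.65,.083,.08],[.587,-.054,.08]): print(proj('top',P),proj('top',np.array(P)+[.001,0,0])-proj('top',P))
for f in('top13',):
  t=cv2.imread('pics/%s.png'%f);cv2.imwrite('pics/c14.png',cv2.resize(t[115:190,245:345],(800,600),interpolation=2))
E
```

```text
a pics/top6.png shift px -0.02 -0.09 cc 0.996
b pics/top6.png shift px -0.02 -0.01 cc 0.999
cup pics/top6.png shift px 0.01 0.0 cc 1.0
a pics/top13.png shift px 0.01 -0.03 cc 0.999
b pics/top13.png shift px 0.01 -0.13 cc 0.997
cup pics/top13.png shift px -0.01 -0.01 cc 1.0
a side pics/side12.png shift px -0.0 -0.04 cc 0.999
cup side pics/side12.png shift px -1.3 -1.91 cc 0.437
brick side pics/side12.png shift px 0.02 -0.03 cc 0.999
[270.62771404 135.23501551] [-0.00834633 -0.28781706]
[312.76601956 151.47968702] [-0.01370379 -0.29195759]
```

View pics/c14.png

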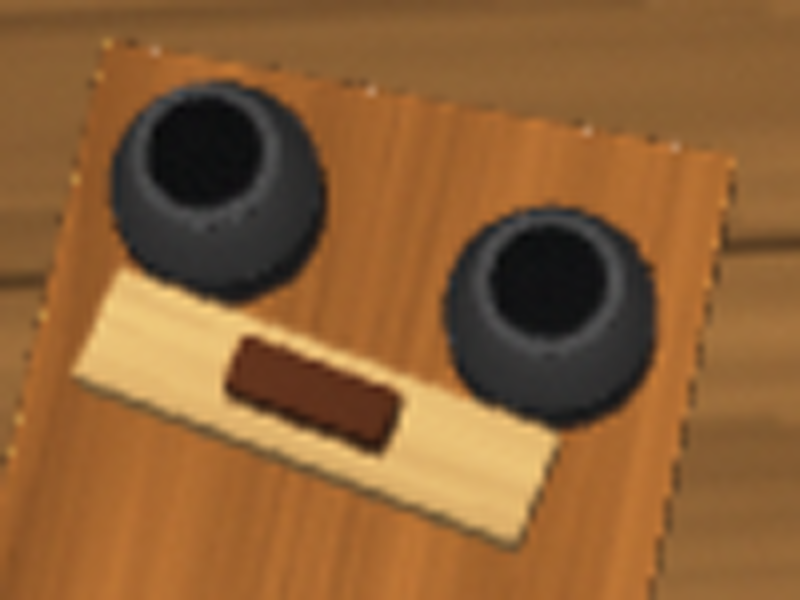

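```bash
python3 - <<'E'
from h import *
save('top','t15.png')
A=cv2.imread('pics/t0.png').mean(2).astype(np.float32)
for f in('pics/top13.png','pics/t15.png'):
  B=cv2.imread(f).mean(2).astype(np.float32)
  for nm,(x,y,w,h) in dict(a=(260,124,24,20),b=(303,140,24,20)).items():
    W=np.eye(2,3,dtype=np.float32);W[:,2]=x,y
    cc,W=cv2.findTransformECC(A[y:y+h,x:x+w],B,W,cv2.MOTION_TRANSLATION,(3,200,1e-6),None,3)
    print(nm,np.round(W[:,2]-[x,y],2),round(cc,4))
E
```

```text
a [-0.02  0.06] 0.9973
b [-0.12  0.05] 0.9926
a [-0.02  0.04] 0.9973
b [-0.11  0.04] 0.9926
```

```bash
python3 -c "
from h import *
print(arm.job_done(), monitor.observe()['time'])"
```

```text
the job is handed in; nothing more can be done
the job is handed in; nothing more can be done
```

I picked up the wooden straightedge by its handle and laid it flat on the robot's half of the board, about 57 mm clear of both pots. I then let go and slid it forward with closed fingers low on its rear side until it stopped against the pots. The last step moved the tool only about 0.2 mm with the force at about 8 N, where free sliding took about 3 N. I took that as both pots touching, backed off, and handed the job in at about 20 s with the arm well clear.

**Contact:** In the final top view, with the pot positions fitted before the slide, the gaps come out at +0.3 mm (left pot) and −0.2 mm (right pot).
- A fresh fit gave −1.9 and −0.6 mm. The bar partly hides the pots there, so I trust it less.
- The gripper hid part of the side view, so its final gap check was unusable.
- Contact at both pots therefore rests on the push force and the top view. I did not test each end separately.

**Pots:** Comparing pictures, the pots moved by about 0.1 pixel at most, roughly 0.4 mm and within measuring error. Neither tipped.

**Bystanders:** The brick (side view) and cup (top view) show no movement. The side-view comparison for the cup failed to match. I made no separate measurement of the jar, but the arm never went near it.

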